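# Turn the film drying drum to its loading position and lock it

### The job

Bring the film drying drum to its loading position: push its crossbars round with a fingertip, one after the other, until the red bar with the film clip stands straight up. Then press the lock lever's black thumb pad all the way down, so that its tooth drops into the notch of the drum's disc and holds the drum there while film is clipped on. Only push and press gently: grasp and lift nothing, do not shift the stand, and leave the reel, the film can and the loose clip beside it where they are.

Things in the scene. Friction and masses are not known exactly. Their poses are not given: they have to be found in the camera images.
- stand: Grey steel stand of the drying drum, 3 kg, loose on rubber feet: base 170 (x) x 180 (y) mm, its top 19 mm up, A-frames at front and back (x = -68 and +68 mm) up to 167 mm. Origin: centre of the underside. x axis: level along the drum's axle, from the front (robot's side) to the back; y to the left seen from the robot; z up. Axle 150 mm above the origin.
- drum (a joint): Turn of the drum about its axle, rad, endless. 0 (or any whole turn, 6.283 each) = red clip bar straight up; grows clockwise seen from the robot (the drum's top moves to the stand's -y, right). Stiff bearing: it stays where it is left and does not coast; about 2 N on a bar turns it.
- drum_middle (a point): Middle of the drum, on its axle, 150 mm above the worktop; axes as the stand's. Two rimless spiders of six flat spokes, 52 mm before and behind this point, carry six round crossbars (12 mm thick, 120 mm long, parallel to the axle, every 60 degrees, centre lines 90 mm from the axle; five light wood, one red). Open between the bars down to a 25 mm hub.
- clip_bar (a point): Middle of the red crossbar, on its centre line; its z axis points outward from the axle, its x axis along the bar. A steel film clip 52 mm long, 22 mm wide, 12 mm high lies on the bar's outer side over its front half (8 to 60 mm before the middle); the back half is bare.
- notch (a point): The V notch in the rim of the 76 mm aluminium disc on the front end of the axle, 87 mm before the drum's middle; the point lies on the rim, 38 mm from the axle, in line with the red bar.
- lock (a joint): Angle of the lock lever, rad: 0 = fully down and level; grows as its pad end rises, to 0.6. Stays where it is left; 3 to 6 N on the pad moves it. Its tooth enters the notch only with the red bar within about 10 degrees of straight up, and then pulls the drum true; otherwise it stops on the disc's rim at about 0.1 rad.
- lock_pad (a point): Middle of the top of the lock lever's black thumb pad (30 x 44 mm). The dark steel lever crosses the stand's front over the disc, pivot at stand (-87, 70, 200) mm, pad 190 mm from the pivot at its right end. With the lever home this point is at stand (-87, -120, 212) mm; raised, it is up to 107 mm higher.
- reel: Stainless spiral film reel, 66 mm across, 45 mm high, loose beside the stand's front right. Origin: centre of the underside. To be left alone.
- film_can: White film can with black lid, 34 mm across, 56 mm high, loose beside the stand's front left. Origin: centre of the underside. To be left alone.
- film_clip: Loose stainless film clip, 22 x 52 x 12 mm, lying before the stand. Origin: centre of the underside. To be left alone.

How it is judged:
By the outcome, as a careful person would: the job done as asked, in the order asked, and still so for the second after the job is handed in, with the robot touching nothing.
It also fails if it takes over 61 s, if anything falls off the work surface, if the arm or the gripper's body presses on something with over 40 N, if the wrist force passes 120 N, or if a joint passes its speed limit or range.

### The arm

A 6-joint arm with a two-finger parallel gripper is mounted at the origin on a cart in front of the work surface, level with it; the furniture and walls round the work are solid. World frame = base frame: x ahead of the robot, y to its left, z up, the work surface at z = 0. Lengths are in mm, angles in degrees, forces in N, time in s.
With the tool pointing down it reaches from about 325 to 900 mm from the base axis. Payload 6.1 kg.
Tool frame: the origin (TCP) lies midway between the tips of the shut fingers; the grasp point (between the pads) lies 19 mm behind it; z points along the fingers, y is the line along which they close (so a half turn about z gives the same grasp; the last joint's range is limited). The gripper opens to 87 mm and grips with 3 to 60 N. Pads are 19 mm wide; open, the fingers measure 117 mm over their backs; the gripper's body (75 mm by 190 mm) begins 51 mm behind the grasp point.
Start: joints at [69.15, 12.628, 87.462, -0, 79.91, -7.225], TCP at [147.227, 607.404, 222.538] pointing down, gripper open.
Joint ranges: [-170.65, 170.65], [-52.31, 119.04], [5.05, 147.46], [-71.25, 251.25], [11.57, 151.72], [-153.62, 153.62]. Speed limits (degrees/s): [147.25, 147.25, 172.46, 180, 180, 180].

### API

Orientations are given as a 3x3 rotation matrix whose columns are the frame's x, y, z axes.
In Python, from cell import get_state, eyes, order gives the robot as it stands. The module is installed in compiled form; this text tells all that it offers.
- The arm moves only by the tool play_rows, never from a script. Its argument "series" is a list that holds one entry, the list of rows, each a list of 5 numbers: the finger opening in m, from 0 to 0.087, then the shift along the world's x, y, z in m, then the turn about the world's z in degrees. In form: [[[fingers, x, y, z, spin], ...]]. A call has 1 to 20 rows; each row shifts and turns the commanded pose from where the row before left it; what a row does not reach is not made up. A row lasts 1/12 s, in which the tool goes at most 41.7 mm and 7.16 degrees, less where a joint would pass 70% of its speed; a pose out of reach is approached as far as the arm can. A call with a gripper value outside its range is refused whole. The fingers move at their own pace and stop on an object; the grip force is fixed at half the most. Time passes only in rows, so rows that do not move let the fingers close. It gives the time, the measured TCP pose, the force, the opening and the grip force at its end, in the units of the state.
- get_state(): the state, without advancing time (a new reading comes with each control period).
- eyes.grab_frame(name): name is "scene" or "top" or "wrist"; returns (picture, depth): 420x560x3 uint8, blue, green, red; 420x560 float32, mm along the optical axis (not along the pixel's ray), 0 where there is no reading.
- eyes.camera_info(name): a dict with "K" (3x3 intrinsics, pixels), "pose" (4x4, takes a point from camera to world coordinates); the wrist camera has in their place "hand_eye" (4x4, takes a point from camera to tool coordinates, whose origin is the TCP and whose axes are the flange's). Camera axes: x right, y down, z forward; pixel columns grow to the right and rows downward; lengths in mm; the calibration is good to about 2 mm. A picture is of the moment at which its call begins: read the wrist's pose just before it. camera_info takes no time and is no camera call.
- order.hand_in(): hands the job in; it is judged then, once.
The state is a dict: "time_s": time; "q": joint angles; "qvel": joint speeds; "joint_efforts": joint torques, N m; "position": TCP position; "eef_rot": TCP orientation; "ft_force": force on the tool from outside, world axes, zero at the start; "ft_torque": the same for the moment, N m; "gripper_width": finger opening in mm; "grasp_force": force on a finger pad.
Only numpy, scipy, OpenCV 4.12 (cv2) and the standard library are available. Lean on these libraries where they do the work, as an engineer would, in place of code of your own. Each camera call takes 0.05 s, during which the arm holds its last target. There are 200 camera calls.

## Working session

There is one attempt and no reset: what is moved stays moved. The work goes in short steps, Python scripts to look and compute and a tool call to move; the robot and the scene stay as the last step left them, time stands still between calls to the robot, and variables do not carry over. Pictures are saved under pics/ and viewed, at most 10 in all, crops included, and the job is handed in when it is done.

Besides the shell and the picture viewer there is one more tool, called as name([rows], argument=value, ...), one row to a line, values as JSON. play_rows: Moves the arm, as the interface text tells. Its arguments: {"type":"object","properties":{"series":{"type":"array"}},"required":["series"]}

```bash
mkdir -p pics
cat > h.py <<'E'
import numpy as np, cv2
from cell import get_state, eyes, order
def grab(n):
    s=get_state(); im,d=eyes.grab_frame(n); c=eyes.camera_info(n); K=np.array(c["K"])
    if "pose" in c: T=np.array(c["pose"])
    else:
        B=np.eye(4);B[:3,:3]=s["eef_rot"];B[:3,3]=s["position"];T=B@np.array(c["hand_eye"])
    return im,d,K,T
def cloud(d,K,T):
    v,u=np.mgrid[:d.shape[0],:d.shape[1]]
    P=np.stack([(u-K[0,2])/K[0,0]*d,(v-K[1,2])/K[1,1]*d,d],-1)
    return P@T[:3,:3].T+T[:3,3]
E
python3 - <<'E'
from h import *
print(get_state())
a=grab("scene");b=grab("top")
np.savez("s.npz",*a);np.savez("t.npz",*b)
cv2.imwrite("pics/s1.png",a[0]);cv2.imwrite("pics/t1.png",b[0])
print(a[3].round(2),b[3].round(2))
E
```

```text
{'time_s': 0.0, 'q': array([ 6.91514669e+01,  1.26757240e+01,  8.75251038e+01, -1.27990003e-03,
        7.99104613e+01, -7.22396668e+00]), 'qvel': array([ 0.09133191,  0.04725083, -0.11209407, -0.01863324,  0.0060941 ,
       -0.01278467]), 'joint_efforts': array([ 1.22563659e-03, -4.94588578e+01, -3.87394595e+01,  7.01719592e-02,
        5.66648087e-02, -1.57653640e-04]), 'position': array([147.0025923 , 606.82997726, 221.43815254]), 'eef_rot': array([[-9.71860943e-01,  2.35554363e-01, -6.70730251e-04],
       [ 2.35555213e-01,  9.71859259e-01, -1.82301005e-03],
       [ 2.22437433e-04, -1.92970628e-03, -9.99998113e-01]]), 'ft_force': array([-0.10177496, -0.033609  , -0.4965361 ]), 'ft_torque': array([ 0.00170561,  0.03975359, -0.00070697]), 'grasp_force': 0.0, 'gripper_width': 86.97605182650618}
[[ 5.2000e-01 -4.5000e-01  7.3000e-01 -1.2524e+02]
 [-8.6000e-01 -2.9000e-01  4.3000e-01 -3.0074e+02]
 [ 1.0000e-02 -8.5000e-01 -5.3000e-01  5.9610e+02]
 [ 0.0000e+00  0.0000e+00  0.0000e+00  1.0000e+00]] [[ 3.00000e-02 -1.00000e+00  9.00000e-02  4.36250e+02]
 [-1.00000e+00 -3.00000e-02 -0.00000e+00  8.72800e+01]
 [ 0.00000e+00 -9.00000e-02 -1.00000e+00  1.02614e+03]
 [ 0.00000e+00  0.00000e+00  0.00000e+00  1.00000e+00]]
```

View pics/s1.png

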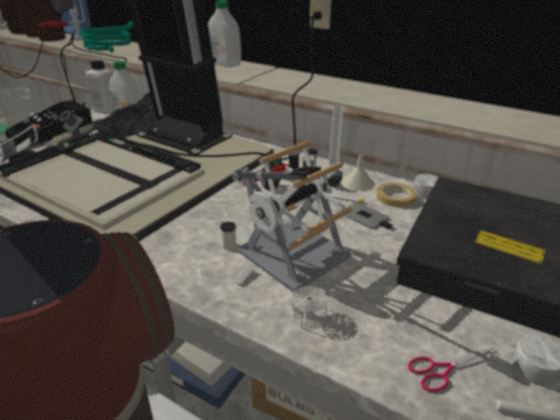

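View pics/t1.png

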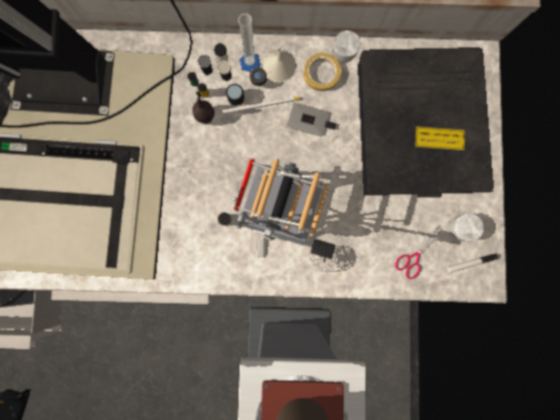

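The top view shows the stand around (285,200), the red bar on its left side at (245,185), the lever's black pad at (323,249), the can at (224,219), the reel at (335,257) and the clip at (262,243). Next I'll measure these using depth.

Run:
```python
from h import *
z=np.load("t.npz");im,d,K,T=[z[f"arr_{i}"] for i in range(4)]
P=cloud(d,K,T)
hsv=cv2.cvtColor(im,cv2.COLOR_BGR2HSV)
def rep(n,m,box):
    M=np.zeros(m.shape,bool);x0,y0,x1,y1=box;M[y0:y1,x0:x1]=m[y0:y1,x0:x1];M&=d>0
    c,l,s,ce=cv2.connectedComponentsWithStats(M.astype(np.uint8))
    for i in range(1,c):
        if s[i,4]<25: continue
        Q=P[l==i];Q=Q
        ax=np.linalg.svd((Q-np.median(Q,0))[:, :],full_matrices=False)[2][0] if len(Q)<5000 else 0
        t=(Q-np.median(Q,0))@ax
        print(n,s[i,4],ce[i].round(1),"med",np.median(Q,0).round(0),"axis",ax.round(3),"ends",Q[t<np.percentile(t,8)].mean(0).round(0),Q[t>np.percentile(t,92)].mean(0).round(0),"zr",np.percentile(Q[:,2],[5,95]).round(0))
H,S,V=hsv[...,0],hsv[...,1],hsv[...,2]
B=(225,150,360,275)
rep("red",((H<6)|(H>172))&(S>130)&(V>80),B)
rep("wood",(H>8)&(H<25)&(S>90)&(V>110),B)
rep("pad",(V<50)&(P[...,2]>150),B)
c=im[140:290,200:380];cv2.imwrite("pics/t2.png",cv2.resize(c,None,fx=4,fy=4,interpolation=cv2.INTER_CUBIC))
h=np.clip(P[140:290,200:380,2],0,330)/330*255
cv2.imwrite("pics/t2h.png",cv2.resize(cv2.applyColorMap(h.astype(np.uint8),cv2.COLORMAP_JET),None,fx=4,fy=4))
```

```text
red 203 [244.3 182.3] med [580. 150. 169.] axis [-0.965  0.263  0.005] ends [627. 136. 170.] [524. 165. 170.] zr [167. 172.]
wood 526 [264.2 188.8] med [564. 106. 237.] axis [-0.052 -0.064  0.997] ends [584. 112.  41.] [525. 106. 241.] zr [ 32. 242.]
wood 321 [308.5 200.8] med [533.  12. 226.] axis [-0.847  0.251  0.469] ends [577.  -1. 162.] [482.  28. 226.] zr [222. 229.]
wood 237 [318.6 211.2] med [517. -19. 143.] axis [-0.945  0.273 -0.179] ends [575. -35. 143.] [476.  -7. 120.] zr [138. 145.]
wood 118 [293.8 204.9] med [538.  34.  73.] axis [-0.952  0.302 -0.053] ends [583.  21.  73.] [507.  44.  73.] zr [69. 76.]
pad 356 [282.7 196.9] med [548.  64. 162.] axis [-0.962  0.275 -0.006] ends [589.  53. 162.] [510.  76. 161.] zr [157. 165.]
pad 135 [324.2 247. ] med [440. -15. 282.] axis [-0.399 -0.848  0.348] ends [448.   2. 275.] [435. -27. 287.] zr [275. 287.]
```

View pics/t2.png

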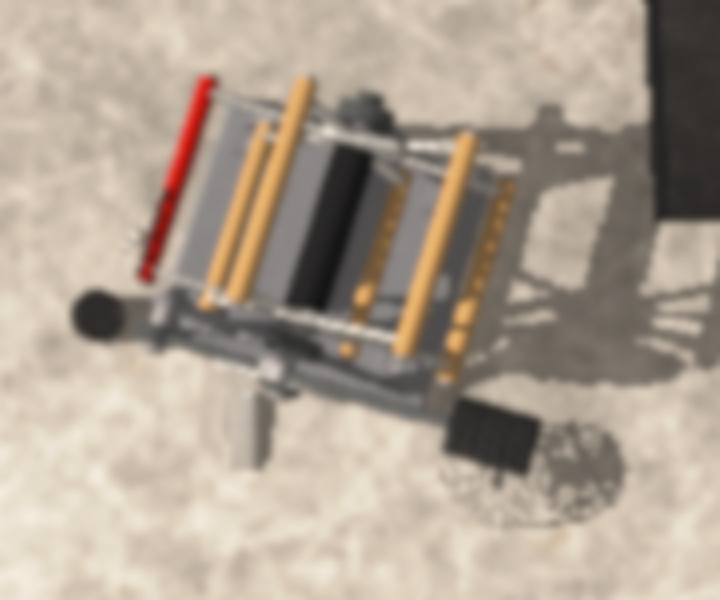

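Run:
```python
from h import *
for f in "ts":
    z=np.load(f+".npz");im,d,K,T=[z[f"arr_{i}"] for i in range(4)]
    P=cloud(d,K,T)[d>0]
    a=np.array([147,607.]);b=np.array([597,123.]);u=(b-a)/np.linalg.norm(b-a)
    s=(P[:,:2]-a)@u; w=abs((P[:,:2]-a)@np.array([-u[1],u[0]]))
    for k in range(0,661,60):
        m=(s>=k)&(s<k+60)&(w<130); print(f,k,m.sum(),np.percentile(P[m,2],[50,98,99.9]).round(0) if m.any() else "")
```

```text
t 0 598 [-816.  336.  337.]
t 60 1022 [300. 336. 337.]
t 120 742 [-3. 33. 38.]
t 180 1172 [ 1. 62. 63.]
t 240 1795 [37. 67. 69.]
t 300 2492 [16. 63. 67.]
t 360 2471 [ 1. 39. 59.]
t 420 2328 [ 1. 17. 40.]
t 480 2255 [ 1. 56. 59.]
t 540 2311 [  2. 229. 240.]
t 600 2355 [ 20. 240. 242.]
t 660 2351 [ 22. 240. 242.]
s 0 0 
s 60 0 
s 120 26 [34. 36. 36.]
s 180 405 [54. 60. 61.]
s 240 1031 [56. 64. 65.]
s 300 1745 [33. 60. 64.]
s 360 3804 [-2. 35. 55.]
s 420 3580 [-2. 11. 35.]
s 480 3182 [-2. 53. 55.]
s 540 4027 [  0. 222. 236.]
s 600 2049 [ 19. 238. 240.]
s 660 2198 [ 67. 237. 239.]
```

The corridor is clear; the 336 readings are the gripper itself. Moving to a point above and left of the top bar.

play_rows([
  [[0, 0.022, -0.024, 0.004, -0.1], [0, 0.022, -0.024, 0.004, -0.1], [0, 0.022, -0.024, 0.004, -0.1], [0, 0.022, -0.024, 0.004, -0.1], [0, 0.022, -0.024, 0.004, -0.1], [0, 0.022, -0.024, 0.004, -0.1], [0, 0.022, -0.024, 0.004, -0.1], [0, 0.022, -0.024, 0.004, -0.1], [0, 0.022, -0.024, 0.004, -0.1], [0, 0.022, -0.024, 0.004, -0.1], [0, 0.022, -0.024, 0.004, -0.1], [0, 0.022, -0.024, 0.004, -0.1], [0, 0.022, -0.024, 0.004, -0.1], [0, 0.022, -0.024, 0.004, -0.1], [0, 0.022, -0.024, 0.004, -0.1], [0, 0.022, -0.024, 0.004, -0.1], [0, 0.022, -0.024, 0.004, -0.1], [0, 0.022, -0.024, 0.004, -0.1], [0, 0.022, -0.024, 0.004, -0.1], [0, 0.022, -0.024, 0.004, -0.1]],
])

```text
time_s: 1.77
position: [587.9, 126.0, 302.2]
eef_rot: [[-0.963, 0.27, -0.001], [0.27, 0.963, 0.0], [0.001, -0.0, -1.0]]
ft_force: [-0.3, -0.5, -0.3]
gripper_width: 0.5
grasp_force: 0.0
```

play_rows([
  [[0, 0.005, -0.0015, -0.015, 0], [0, 0.005, -0.0015, -0.015, 0], [0, 0, 0, -0.02, 0], [0, 0, 0, -0.02, 0], [0, 0, 0, -0.02, 0], [0, 0, 0, 0, 0], [0, -0.00135, -0.0048, 0, 0], [0, -0.00135, -0.0048, 0, 0], [0, -0.00135, -0.0048, 0, 0], [0, -0.00135, -0.0048, 0, 0], [0, -0.00135, -0.0048, 0, 0], [0, -0.00135, -0.0048, 0, 0], [0, -0.00135, -0.0048, 0, 0], [0, -0.00135, -0.0048, 0, 0], [0, -0.00135, -0.0048, 0, 0], [0, -0.00135, -0.0048, 0, 0]],
])

```text
time_s: 3.1
position: [583.5, 75.8, 212.4]
eef_rot: [[-0.963, 0.269, -0.0], [0.269, 0.963, -0.0], [0.0, -0.0, -1.0]]
ft_force: [1.2, 1.9, 2.6]
gripper_width: 0.5
grasp_force: 1.2
```

play_rows([
  [[0, -0.00135, -0.0048, 0, 0], [0, -0.00135, -0.0048, 0, 0], [0, -0.00135, -0.0048, 0, 0], [0, -0.00135, -0.0048, 0, 0], [0, -0.00135, -0.0048, 0, 0], [0, -0.00135, -0.0048, 0, 0], [0, -0.00135, -0.0048, 0, 0], [0, -0.00135, -0.0048, 0, 0], [0, -0.00135, -0.0048, 0, 0], [0, -0.00135, -0.0048, 0, 0], [0, -0.00135, -0.0048, 0, 0], [0, 0, 0, 0, 0]],
])

```text
time_s: 4.1
position: [568.5, 22.7, 212.3]
eef_rot: [[-0.963, 0.27, -0.001], [0.27, 0.963, -0.0], [0.001, -0.001, -1.0]]
ft_force: [-0.3, 0.9, -0.2]
gripper_width: 0.5
grasp_force: 0.1
```

```bash
cat > m.py <<'E'
from h import *
import sys
im,d,K,T=grab("top");P=cloud(d,K,T);s=get_state();p=s["position"]
a=np.array([.963,-.27]);b=np.array([.27,.963])
print("tcp",p.round(1),"stand",(p[:2]@a-514).round(1),(p[:2]@b-209.6).round(1),s["ft_force"].round(1))
hsv=cv2.cvtColor(im,cv2.COLOR_BGR2HSV);H,S,V=cv2.split(hsv)
for n,m in(("red",((H<6)|(H>172))&(S>130)&(V>70)),("wood",(H>8)&(H<25)&(S>90)&(V>110)),("dark",(V<50)&(P[...,2]>200)&(P[...,2]<300))):
    M=m&(d>0);M[:150]=0;M[275:]=0;M[:,:225]=0;M[:,360:]=0
    c,l,st,ce=cv2.connectedComponentsWithStats(M.astype(np.uint8))
    for i in range(1,c):
        if st[i,4]<20: continue
        Q=P[l==i];y=Q[:,:2]@b-209.6;x=Q[:,:2]@a-514;z=np.median(Q[:,2])
        ym=np.median(y);print(n,st[i,4],ce[i].round(0),"x",np.percentile(x,[3,97]).round(0),"y",ym.round(1),"z",z.round(1),"ang cw",np.degrees(np.arctan2(-ym,z-6-150)).round(1))
cv2.imwrite(sys.argv[1],cv2.resize(im[140:290,200:380],None,fx=4,fy=4,interpolation=cv2.INTER_CUBIC))
E
python3 m.py pics/t3.png
```

```text
tcp [568.7  22.7 212.6] stand 27.5 -34.2 [ 0.6 -0.5 -0.6]
red 4772 [311. 211.] x [-136.    8.] y -33.2 z 615.7 ang cw 4.1
red 321 [310. 177.] x [-19.  -1.] y -30.4 z 475.4 ang cw 5.4
red 32 [266. 185.] x [-8.  3.] y 38.1 z 238.5 ang cw -24.8
wood 224 [244. 184.] x [-56.  52.] y 91.2 z 164.2 ang cw -84.9
wood 117 [295. 207.] x [-38.  21.] y -35.2 z 74.5 ang cw 156.7
wood 170 [303. 213.] x [-60.  -4.] y -49.2 z 229.5 ang cw 33.8
wood 182 [317. 218.] x [-60.  15.] y -87.5 z 147.9 ang cw 95.3
```

play_rows([
  [[0, 0.0003, 0.001, 0.017, 0], [0, 0, 0, 0.02, 0], [0, 0, 0, 0.02, 0], [0, 0, 0, 0.02, 0], [0, 0.005, 0.018, 0, 0], [0, 0.0057, 0.021, 0, 0], [0, 0.0057, 0.021, 0, 0], [0, 0.0057, 0.021, 0, 0], [0, 0.0057, 0.021, 0, 0], [0, 0, 0, -0.01, 0], [0, 0, 0, -0.015, 0], [0, 0, 0, -0.02, 0], [0, 0, 0, -0.02, 0], [0, 0, 0, -0.012, 0], [0, 0, 0, 0, 0], [0, -0.00135, -0.0048, 0, 0], [0, -0.00135, -0.0048, 0, 0], [0, -0.00135, -0.0048, 0, 0], [0, -0.00135, -0.0048, 0, 0]],
])

```text
time_s: 5.73
position: [592.4, 106.9, 214.3]
eef_rot: [[-0.963, 0.27, 0.003], [0.27, 0.963, 0.001], [-0.003, 0.001, -1.0]]
ft_force: [0.3, 3.0, 2.6]
gripper_width: 0.4
grasp_force: 1.6
```

play_rows([
  [[0, -0.00135, -0.0048, 0, 0], [0, -0.00135, -0.0048, 0, 0], [0, -0.00135, -0.0048, 0, 0], [0, -0.00135, -0.0048, 0, 0], [0, -0.00135, -0.0048, 0, 0], [0, -0.0008, -0.003, 0, 0], [0, 0, 0, 0, 0]],
])

```text
time_s: 6.32
position: [583.5, 79.4, 212.1]
eef_rot: [[-0.963, 0.27, -0.001], [0.27, 0.963, -0.001], [0.001, -0.001, -1.0]]
ft_force: [0.6, 0.2, -0.6]
gripper_width: 0.3
grasp_force: 0.0
```

```bash
python3 m.py pics/t4.png
```

```text
tcp [583.4  79.6 211.9] stand 26.3 24.6 [ 1.5 -0.4 -0.1]
red 7281 [284. 217.] x [-144.   -2.] y -16.6 z 622.9 ang cw 2.0
wood 77 [255. 165.] x [-22.  55.] y 78.3 z 198.3 ang cw -61.6
wood 227 [249. 189.] x [-73.  29.] y 77.7 z 108.4 ang cw -121.5
wood 123 [311. 222.] x [-72. -18.] y -70.6 z 205.1 ang cw 55.2
```

play_rows([
  [[0, -0.0005, -0.002, 0, 0], [0, -0.0005, -0.002, 0, 0], [0, 0, 0, 0, 0], [0, 0.0014, 0.005, 0, 0], [0, 0.0014, 0.005, 0, 0], [0, 0, 0, 0.02, 0], [0, 0, 0, 0.03, 0], [0, 0, 0, 0.03, 0], [0, 0, 0, 0.03, 0], [0, 0, 0, 0.02, 0], [0, -0.0057, -0.021, 0, 0], [0, -0.008, -0.03, 0, 0], [0, -0.008, -0.03, 0, 0], [0, -0.02, -0.03, 0, 0], [0, -0.025, -0.03, 0, 0], [0, -0.025, -0.012, 0, 0], [0, 0, 0, 0, 0]],
])

```text
time_s: 7.78
position: [491.4, -68.7, 342.7]
eef_rot: [[-0.962, 0.272, -0.001], [0.272, 0.962, -0.001], [0.001, -0.002, -1.0]]
ft_force: [0.0, 0.1, -0.2]
gripper_width: 0.6
grasp_force: 0.0
```

```bash
python3 m.py pics/t5.png; python3 -c "
from h import *
a=grab('wrist');cv2.imwrite('pics/w5.png',a[0])
s=grab('scene');cv2.imwrite('pics/s5.png',cv2.resize(s[0][110:300,180:400],None,fx=3,fy=3))"
```

```text
tcp [493.1 -67.6 342.9] stand -20.9 -141.6 [ 0.1  0.6 -0.6]
red 196 [286. 179.] x [-6. 54.] y 3.3 z 245.8 ang cw -2.1
red 467 [354. 256.] x [-119.  -74.] y -81.2 z 669.7 ang cw 9.0
wood 467 [248. 186.] x [-58.  52.] y 79.5 z 197.7 ang cw -62.3
wood 24 [355. 193.] x [-4. 25.] y -105.4 z 444.4 ang cw 20.1
wood 99 [310. 225.] x [-63. -28.] y -73.6 z 201.7 ang cw 58.2
wood 23 [348. 225.] x [-57. -29.] y -109.6 z 433.8 ang cw 21.5
```

View pics/s5.png

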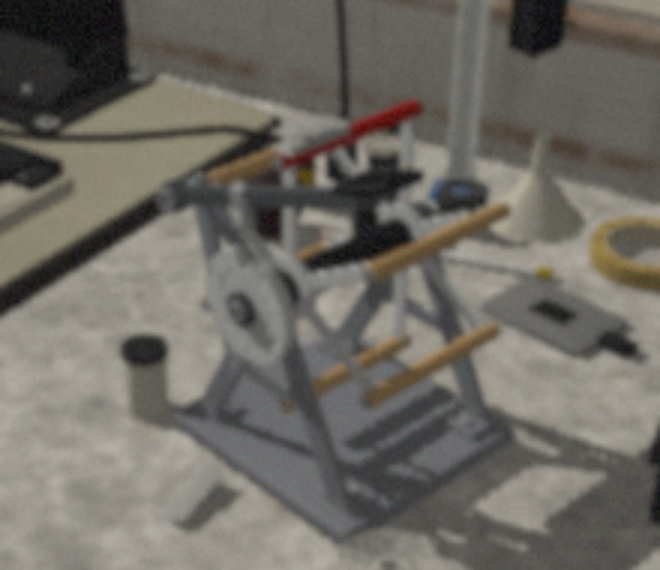

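View pics/w5.png

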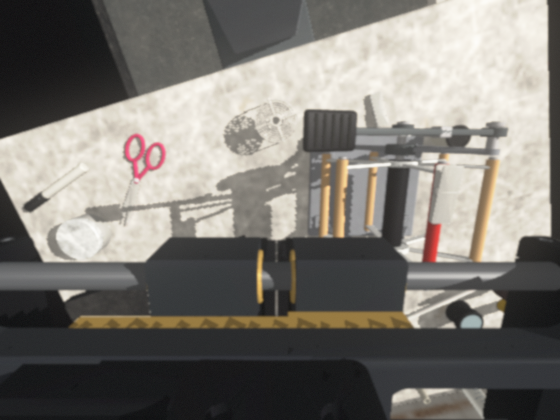

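The red bar stands within about 2° of upright and nothing else has moved. The wrist view shows the black pad at (330,130), so I'll measure it by depth there.

Run:
```python
from h import *
im,d,K,T=grab("wrist");P=cloud(d,K,T)
V=im.max(-1);m=(V<70)&(P[...,2]>240)&(P[...,2]<310)&(d>0);m[:90]=0;m[170:]=0;m[:,:280]=0;m[:,380:]=0
Q=P[m];print(m.sum(),np.median(Q,0).round(1),np.percentile(Q,[3,97],axis=0).round(0))
a=np.array([.963,-.27]);b=np.array([.27,.963]);x=Q[:,:2]@a-514;y=Q[:,:2]@b-209.6
print(np.percentile(x,[3,50,97]).round(0),np.percentile(y,[3,50,97]).round(0))
```

```text
314 [445.4 -16.7 280.4] [[426. -31. 273.]
 [452.   2. 286.]]
[-96. -80. -78.] [-121. -105.  -86.]
```

play_rows([
  [[0, -0.018, 0.015, 0, 0], [0, -0.018, 0.016, 0, 0], [0, -0.017, 0.015, 0, 0], [0, 0, 0, 0, 0], [0, 0, 0, -0.015, 0], [0, 0, 0, -0.015, 0], [0, 0, 0, -0.01, 0], [0, 0, 0, -0.006, 0], [0, 0, 0, -0.004, 0], [0, 0, 0, -0.004, 0], [0, 0, 0, -0.004, 0], [0, 0, 0, -0.004, 0], [0, 0, 0, -0.004, 0], [0, 0, 0, -0.004, 0]],
])

```text
time_s: 9.15
position: [441.5, -20.9, 272.8]
eef_rot: [[-0.963, 0.27, 0.001], [0.27, 0.963, -0.001], [-0.001, -0.0, -1.0]]
ft_force: [0.2, -1.2, 2.6]
gripper_width: 0.6
grasp_force: 1.0
```

play_rows([
  [[0, -0.0003, -0.0005, -0.004, 0], [0, -0.0003, -0.0005, -0.004, 0], [0, -0.0003, -0.0005, -0.004, 0], [0, -0.0003, -0.0005, -0.004, 0], [0, -0.0003, -0.0005, -0.004, 0], [0, -0.0003, -0.0005, -0.004, 0], [0, -0.0003, -0.0005, -0.004, 0], [0, -0.0003, -0.0005, -0.004, 0], [0, -0.0003, -0.0005, -0.004, 0], [0, -0.0003, -0.0005, -0.004, 0], [0, 0, 0, -0.004, 0], [0, 0, 0, -0.003, 0], [0, 0, 0, -0.003, 0], [0, 0, 0, 0, 0]],
])

```text
time_s: 10.32
position: [437.7, -25.4, 221.7]
eef_rot: [[-0.963, 0.269, -0.001], [0.269, 0.963, 0.001], [0.001, 0.0, -1.0]]
ft_force: [-0.5, -0.5, -0.2]
gripper_width: 0.5
grasp_force: 0.0
```

play_rows([
  [[0, 0, 0, -0.002, 0], [0, 0, 0, -0.002, 0], [0, 0, 0, -0.002, 0], [0, 0, 0, -0.002, 0], [0, 0, 0, -0.001, 0], [0, 0, 0, 0, 0]],
])

```text
time_s: 10.82
position: [438.1, -25.5, 213.2]
eef_rot: [[-0.963, 0.269, -0.0], [0.269, 0.963, 0.0], [0.0, 0.0, -1.0]]
ft_force: [0.2, -0.4, -0.4]
gripper_width: 0.8
grasp_force: 0.0
```

play_rows([
  [[0, 0, 0, -0.001, 0], [0, 0, 0, -0.001, 0], [0, 0, 0, -0.001, 0], [0, 0, 0, 0, 0]],
])

```text
time_s: 11.15
position: [438.3, -25.5, 211.9]
eef_rot: [[-0.963, 0.269, 0.001], [0.269, 0.963, -0.0], [-0.001, 0.0, -1.0]]
ft_force: [-4.1, 0.2, 9.4]
gripper_width: 0.8
grasp_force: 4.8
```

The force rises to 9.4 N at z = 212, which is the home stop. One small extra press, then retreat and check.

play_rows([
  [[0, 0, 0, -0.001, 0], [0, 0, 0, 0, 0], [0, 0, 0, 0.005, 0], [0, 0, 0, 0.02, 0], [0, 0, 0, 0.03, 0], [0, 0, 0, 0.03, 0], [0, 0, 0, 0.03, 0], [0, -0.01, -0.03, 0.01, 0], [0, -0.01, -0.035, 0, 0], [0, -0.01, -0.035, 0, 0], [0, -0.01, -0.035, 0, 0], [0, 0, 0, 0, 0]],
])

```text
time_s: 12.15
position: [396.5, -165.4, 334.3]
eef_rot: [[-0.961, 0.275, -0.001], [0.275, 0.961, -0.002], [0.0, -0.003, -1.0]]
ft_force: [-0.4, 0.7, -0.5]
gripper_width: 0.2
grasp_force: 0.0
```

```bash
python3 m.py pics/t6.png; python3 -c "
from h import *
s=grab('scene');cv2.imwrite('pics/s6.png',cv2.resize(s[0][110:300,180:400],None,fx=3,fy=3))"
```

```text
tcp [ 397.3 -163.   334.2] stand -87.4 -259.3 [ 0.8 -0.1 -0.1]
red 195 [286. 179.] x [-5. 55.] y 3.3 z 245.6 ang cw -2.1
wood 471 [248. 186.] x [-58.  52.] y 79.6 z 197.3 ang cw -62.6
wood 398 [316. 206.] x [-60.  52.] y -74.0 z 201.8 ang cw 58.3
dark 185 [326. 251.] x [-100.  -80.] y -118.6 z 213.5 ang cw 64.1
```

View pics/s6.png

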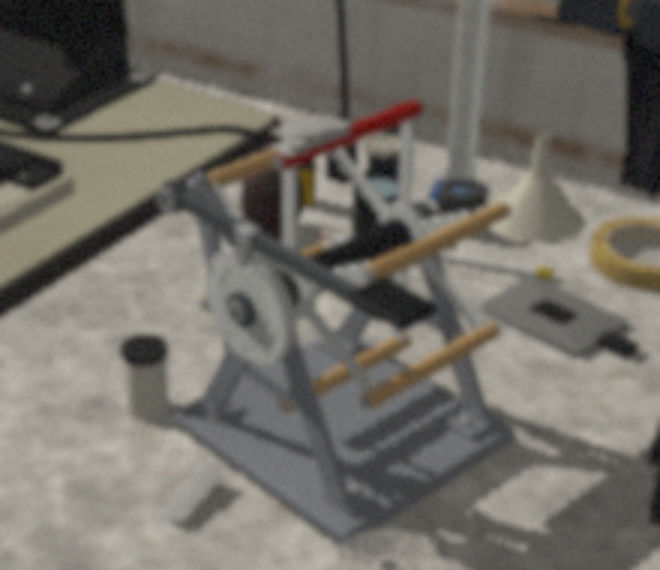

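View pics/t6.png

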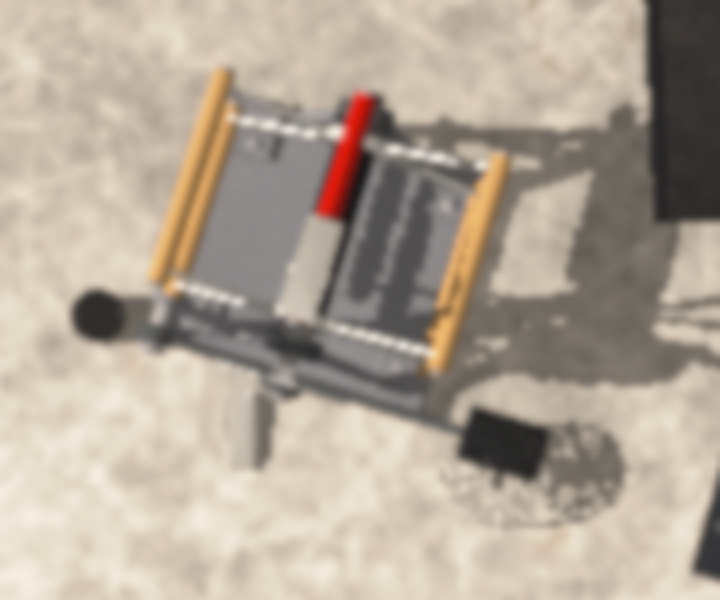

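The pad is at z ≈ 213 (home is 212). A second, slightly firmer press will confirm a hard stop.

play_rows([
  [[0, 0.01, 0.035, 0, 0], [0, 0.01, 0.035, 0, 0], [0, 0.01, 0.035, 0, 0], [0, 0.01, 0.03, -0.01, 0], [0, 0, 0, -0.03, 0], [0, 0, 0, -0.03, 0], [0, 0, 0, -0.03, 0], [0, 0, 0, -0.015, 0], [0, 0, 0, -0.005, 0], [0, 0, 0, -0.002, 0], [0, 0, 0, -0.001, 0], [0, 0, 0, -0.001, 0], [0, 0, 0, -0.001, 0], [0, 0, 0, 0, 0]],
])

```text
time_s: 13.42
position: [438.1, -24.0, 211.8]
eef_rot: [[-0.963, 0.268, 0.0], [0.268, 0.963, 0.001], [0.0, 0.001, -1.0]]
ft_force: [-8.0, 4.1, 11.4]
gripper_width: 0.3
grasp_force: 5.7
```

play_rows([
  [[0, 0, 0, -0.001, 0], [0, 0, 0, -0.001, 0], [0, 0, 0, 0, 0]],
])

```text
time_s: 13.67
position: [438.3, -24.1, 211.4]
eef_rot: [[-0.963, 0.268, 0.001], [0.268, 0.963, 0.001], [-0.0, 0.001, -1.0]]
ft_force: [-12.1, 4.2, 20.6]
gripper_width: 0.6
grasp_force: 10.5
```

The stop is stiff: 20 N moves it only 0.4 mm, so the lever is home. Retreating.

play_rows([
  [[0, 0, 0, 0.003, 0], [0, 0, 0, 0.005, 0], [0, 0, 0, 0.02, 0], [0, 0, 0, 0.03, 0], [0, 0, 0, 0.03, 0], [0, 0, 0, 0.03, 0], [0, -0.01, -0.03, 0.01, 0], [0, -0.01, -0.035, 0, 0], [0, -0.01, -0.035, 0, 0], [0, 0, 0, 0, 0], [0, 0, 0, 0, 0]],
])

```text
time_s: 14.58
position: [408.0, -126.8, 336.0]
eef_rot: [[-0.962, 0.273, 0.001], [0.273, 0.962, -0.0], [-0.001, 0.0, -1.0]]
ft_force: [-0.4, 0.3, -0.3]
gripper_width: 0.6
grasp_force: 0.0
```

```bash
python3 m.py pics/t7.png; python3 -c "
from cell import order; print(order.hand_in())"
```

```text
tcp [ 408.3 -125.7  335.8] stand -86.9 -220.4 [-0.3  0.7 -0.3]
red 195 [286. 179.] x [-6. 55.] y 3.4 z 245.8 ang cw -2.1
wood 470 [248. 186.] x [-58.  53.] y 79.7 z 198.0 ang cw -62.2
wood 399 [316. 206.] x [-60.  52.] y -74.1 z 201.6 ang cw 58.4
dark 184 [326. 250.] x [-100.  -80.] y -118.6 z 213.4 ang cw 64.2
the job is handed in; nothing more can be done
None
```

The job is handed in: the red clip bar stands up (measured about 2° off vertical, near the camera's accuracy), the lock lever is pressed to its hard stop at 212 mm, and in the last pictures the stand and loose items look undisturbed.

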